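# Teach a proximity sensor with its trip dog

### The arm

A 7-joint arm with a two-finger parallel gripper is mounted at the origin on a cart in front of the work surface, level with it; the furniture and walls round the work are solid. World frame = base frame: x ahead of the robot, y to its left, z up, the work surface at z = 0. Lengths are in m, angles in rad, forces in N, time in s.
With the tool pointing down it reaches from about 0.425 to 0.925 m from the base axis. Payload 6.8 kg.
Tool frame: the origin (TCP) lies between the finger pads; the fingertips stand finger_overhang ahead of it and the grasp point (between the pads) lies 6 mm ahead of it (finger_overhang is the distance from the TCP to the fingertips, in m); z points along the fingers, y is the line along which they close (so a half turn about z gives the same grasp; the last joint's range is limited). The gripper opens to 85 mm and grips with 20 to 120 N. Pads are 22 mm wide; open, the fingers measure 114 mm over their backs; the gripper's body (76 mm by 85 mm) begins 54 mm behind the grasp point. The pads swing forward as they close: fully open they stand 13 mm farther back than shut.
Start: joints at [1.018, 0.477, 0.022, 1.555, -0.011, 1.109, -0.083], TCP at [0.29, -0.609, 0.232] pointing down, gripper open.
Joint ranges: [-2.96, 2.96], [-0.34, 2.1], [-1.41, 1.46], [0.24, 2.44], [-1.37, 4.51], [0.17, 1.92], [-2.96, 2.96]. Speed limits (rad/s): [2.39, 2.39, 3.14, 3.14, 3.14, 3.14, 3.14].

### API

Orientations are given as a unit quaternion [w, x, y, z].
In Python, from station import * gives the robot as it stands.
- The arm moves only by the tool drive_tool, never from a script. Its argument "increments" is a list of rows, each an object of numbers: "claw": the finger opening in m, from 0 to 0.0854; "dx", "dy", "dz": the shift along the tool's x, y, z in m; "wx", "wy", "wz": the turn, a rotation vector about the tool's x, y, z in degrees. A call has 1 to 20 rows; each row shifts and turns the commanded pose from where the row before left it, along the tool's axes as they then stand; what a row does not reach is not made up. A row lasts 1/8 s, in which the tool goes at most 62.5 mm and 10.7 degrees, less where a joint would pass 70% of its speed; a pose out of reach is approached as far as the arm can. A call with a gripper value outside its range is refused whole. The fingers move at their own pace and stop on an object; "newtons" is the grip in N (left out, the last holds). Time passes only in rows, so rows that do not move let the fingers close. It gives the time, the measured TCP pose, the force, the opening and the grip force at its end, in the units of the state.
- get_obs(): the state, without advancing time (a new reading comes with each control period).
- read_camera(name): name is "side" or "top" or "wrist"; returns (picture, depth): 420x560x3 uint8, red, green, blue; 420x560 float32, m along the optical axis (not along the pixel's ray), 0 where there is no reading.
- calibration(name): a dict with "intrinsics" (3x3 intrinsics, pixels), "R" (3x3) and "t" (3): a world point X has camera coordinates R X + t; the wrist camera has in their place "mount" (4x4, takes a point from camera to tool coordinates, whose origin is the TCP and whose axes are the flange's). Camera axes: x right, y down, z forward; pixel columns grow to the right and rows downward; lengths in m; the calibration is good to about 2 mm. A picture is of the moment at which its call begins: read the wrist's pose just before it. calibration takes no time and is no camera call.
- hand_in(): hands the job in; it is judged then, once.
The state is a dict: "t": time; "q": joint angles; "joint_vel": joint speeds; "joint_torque": joint torques, N m; "eef_pos": TCP position; "tool_rot": TCP orientation; "contact_force": force on the tool from outside, world axes, zero at the start; "torque": the same for the moment, N m; "gripper_width": opening from 0.0 (shut) to 1.0 (fully open); "grasp_force": force on a finger pad.
Only numpy, scipy, OpenCV 4.12 (cv2) and the standard library are available. Lean on these libraries where they do the work, as an engineer would, in place of code of your own. Each camera call takes 0.05 s, during which the arm holds its last target. There are 200 camera calls.

### The job

Teach the proximity sensor its switching point: with the screwdriver that lies in front of the sensor station, push the recessed teach button in the sensor's front fully in and hold it in for a second, then lay the screwdriver back down flat on the bench. Then take the longer of the two steel trip dogs, carry it over the things in between and hold it foot down between the station's guide cheeks, centred on the sensing face, square with the cheeks, level, and about 7 mm above the face, and finish while holding it still there for the sensor to learn. The dog must never touch the station, and the other things stay where they are.

Things in the scene. Friction and masses are not known exactly. Their poses are not given: they have to be found in the camera images.
- station: Sensor station fixed to the bench: aluminium base plate 130 (x) x 92 (y) x 10 mm, on it a black cubic sensor and two steel guide cheeks. Origin at the centre of the plate's underside, front is -x, z up. Sensor: x and y -20 to +20, up to z 70 mm. Cheeks, 8 mm thick, run along x (-50 to +50), inner faces at y -23 and +23 (46 mm apart). An angled plug at the back, x up to 43, z up to 34 mm.
- sensor_face (a point): Centre of the grey sensing face (38 x 38 mm), the sensor's top, 70 mm above the bench; axes as the station's (x along the cheeks, z up). The cheeks' tops stand 15 mm higher than this face (z 85 mm over x -36 to +36, sloping down to 68 mm at their ends).
- teach_mouth (a point): Centre of the mouth of the round well (14 mm across, 9 mm deep) in the sensor's front, 38 mm above the bench, 20 mm in front of the sensor's centre; axes as the station's. The white teach button (10 mm across) sits in it, its face 5 mm behind the mouth; it is pushed level along the station's +x, between the cheeks, whose ends stand out 30 mm before the mouth.
- teach_button (a joint): Travel of the teach button: 0 out, 0.0035 m fully in. Spring: 1.2 N to start it, 3.3 N fully in; it comes out by itself.
- screwdriver: Screwdriver lying on the bench in front of the station, 176 mm long, 70 g; origin under its middle at bench height, its axis 11 mm above the origin along its own y. Yellow handle 22 mm across from y -7 to +88 mm; shaft of 4 mm diameter towards -y, its tip at y = -84 mm. At the start the tip points roughly to the robot's left (+y).
- dog_long: The longer of two steel trip dogs, 0.4 kg, standing foot down: foot 60 (x) x 36 (y) x 16 mm high with bevelled ends, on it a neck 40 (x) x 20 (y) mm up to z 48 mm, two dark screws in its top. Origin at the centre of the underside; the same after half a turn. Grip it across the neck's 20 mm, above the foot.
- dog_short: The shorter trip dog, to be left alone: the same profile but foot 36 x 36 mm, neck 24 mm long, one screw in its top. Origin at the centre of the underside. The two dogs may stand in either order in front of the red tool case.
- fuse_carton: Brown carton 61 x 90 x 45 mm high, between the dogs and the station; a bystander. Origin at the centre of its underside.
- tray: Black parts tray 77 x 119 x 28 mm holding small brass parts, right of the station; a bystander. Origin at the centre of its underside.
- bush: Turned steel bush, 26 mm across, 32 mm high, standing left of the station; a bystander. Origin at the centre of its underside.
There are look-alikes about, which are no part of the job. Leave any yellow look-alike of the dog_long alone.

How it is judged:
On the way, in this order (a step that is already met when the one before it is completed fails the run):
1. The teach button is held fully in by the screwdriver (value of joint teach_button above 0.0026 m and contact force between screwdriver and teach_button above 0.5 N and contact force between the fingers and screwdriver above 0.5 N), for 0.6 s.
2. The screwdriver lies on the bench again, released (height (world z) of screwdriver below 0.026 m and contact force between screwdriver and station below 0.05 N and angle between screwdriver's own y axis and vertical above 1.45 rad and contact force between the fingers and screwdriver below 0.05 N and linear speed of screwdriver below 0.03 m/s), for 0.2 s.
At the end, for the whole second after the job is handed in: The longer dog is held still by the gripper, 2.5 to 11.5 mm above the sensing face, centred within 6 mm along and 4.5 mm across the cheeks, square within 0.09 and level within 0.07 rad, not touching the station; the button is out and the screwdriver lies released on the bench (all of step 2 and x of dog_long in the frame of sensor_face between -0.006 and 0.006 m and y of dog_long in the frame of sensor_face between -0.0045 and 0.0045 m and z of dog_long in the frame of sensor_face between 0.0025 and 0.0115 m and angle between the x axis of dog_long and the x axis of station, either way round below 0.09 rad and angle between dog_long's own z axis and vertical below 0.07 rad and contact force between dog_long and the fingers above 1 N and contact force between dog_long and station below 0.05 N and linear speed of dog_long below 0.01 m/s and value of joint teach_button below 0.001 m); the arm keeps its last pose, push and grip.
It fails at once if the longer dog touches the station (over 1 N) (contact force between dog_long and station above 1 N).
It fails at once if the screwdriver is dropped from more than 6 cm (height (world z) of screwdriver above 0.06 m and contact force between the fingers and screwdriver below 0.01 N).
It fails at once if a bystander (shorter dog, carton, tray or bush) is moved by more than 20 mm (distance of any of dog_short, fuse_carton, tray, bush from where it was at the start of the episode above 0.02 m).
It also fails if it takes over 72 s, if anything falls off the work surface, if the arm or the gripper's body presses on something with over 40 N, if the wrist force passes 120 N, or if a joint passes its speed limit or range.

## Working session

There is one attempt and no reset: what is moved stays moved. The work goes in short steps, Python scripts to look and compute and a tool call to move; the robot and the scene stay as the last step left them, time stands still between calls to the robot, and variables do not carry over. Pictures are saved under pics/ and viewed, at most 12 in all, crops included, and the job is handed in when it is done.

Besides the shell and the picture viewer there is one more tool, called as name([rows], argument=value, ...), one row to a line, values as JSON. drive_tool: Moves the arm, as the interface text tells. Its arguments: {"type":"object","properties":{"increments":{"type":"array","items":{"type":"object","properties":{"claw":{"type":"number"},"dx":{"type":"number"},"dy":{"type":"number"},"dz":{"type":"number"},"wx":{"type":"number"},"wy":{"type":"number"},"wz":{"type":"number"}}}},"newtons":{"type":"number"}},"required":["increments"]}

```bash
ls; mkdir -p pics; python3 - <<'E'
from station import *
import cv2,numpy as np
o=get_obs(); print(o)
np.set_printoptions(precision=4,suppress=True)
for n in("side","top","wrist"):
    im,d=read_camera(n); cv2.imwrite(f"pics/{n}0.png",im[...,::-1]); np.savez(f"{n}0.npz",im=im,d=d)
    c=calibration(n); print(n,c)
a=cv2.imread("pics/top0.png");
E
```

```text
pics
{'t': 0.0, 'q': array([ 1.01791021,  0.47776083,  0.02233221,  1.55647801, -0.01150441,
        1.10929605, -0.08310607]), 'joint_vel': array([ 0.00058376,  0.0024783 , -0.00156056,  0.00084595,  0.00111546,
       -0.00101972, -0.00012694]), 'joint_torque': array([ 2.22103654e-04, -5.96451008e+01,  1.60784416e+00, -2.81195498e+01,
        1.24150506e-02,  9.37651290e-03,  3.07658991e-05]), 'eef_pos': array([ 0.29016067, -0.60878501,  0.23134068]), 'tool_rot': array([-8.68658710e-04,  9.75369814e-01,  2.20574031e-01, -2.61363313e-04]), 'contact_force': array([-0.84442869, -0.80409572,  0.29819034]), 'torque': array([ 0.01939197,  0.03538017, -0.03430971]), 'grasp_force': 0.0, 'gripper_width': 1.0034063419979722}
side {'intrinsics': array([[482.4731,   0.    , 281.7945],
       [  0.    , 482.4731, 201.2494],
       [  0.    ,   0.    ,   1.    ]]), 'R': array([[ 0.9991,  0.037 ,  0.0221],
       [ 0.0354, -0.415 , -0.9091],
       [-0.0245,  0.9091, -0.4159]]), 't': array([-0.5015, -0.0397,  1.3976])}
top {'intrinsics': array([[382.5057,   0.    , 280.2372],
       [  0.    , 382.5057, 205.9443],
       [  0.    ,   0.    ,   1.    ]]), 'R': array([[-0.0231, -0.9996,  0.0181],
       [-0.9991,  0.0225, -0.0358],
       [ 0.0354, -0.0189, -0.9992]]), 't': array([-0.181 ,  0.4892,  0.9378])}
wrist {'intrinsics': array([[324.615 ,   0.    , 273.7784],
       [  0.    , 324.615 , 208.9786],
       [  0.    ,   0.    ,   1.    ]]), 'mount': array([[-0.0008, -0.9477, -0.3192,  0.0817],
       [ 1.    , -0.001 ,  0.0003, -0.0006],
       [-0.0006, -0.3192,  0.9477, -0.1415],
       [ 0.    ,  0.    ,  0.    ,  1.    ]])}
```

View pics/top0.png

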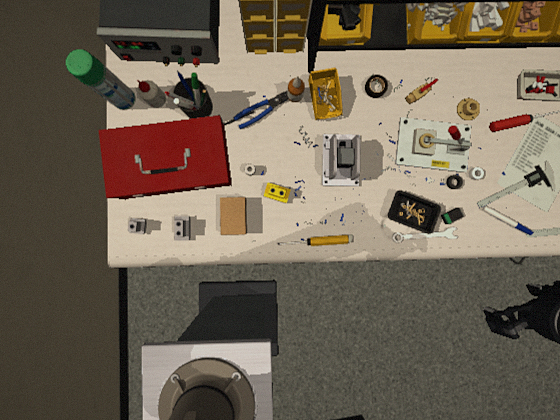

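View pics/side0.png

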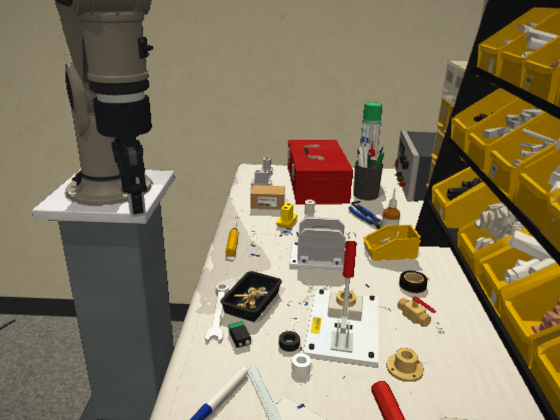

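Top view: the station is at (343,160) and the screwdriver at (330,240), with its tip to the left. The carton is at (232,215) and the bush at (255,169). The dog candidates are grey (137,226), grey (182,228) and a yellow look-alike at (277,191). Next I measure these and enlarge them.

```bash
cat > h.py <<'E'
import numpy as np,cv2
from scipy.spatial.transform import Rotation as Ro
from station import *
np.set_printoptions(precision=4,suppress=True)
def quat(q): return Ro.from_quat(np.r_[q[1:],q[0]]).as_matrix()
def shot(n,f=None):
    o=get_obs(); c=calibration(n); im,d=read_camera(n)
    if 'mount' in c:
        T=np.eye(4);T[:3,:3]=quat(o['tool_rot']);T[:3,3]=o['eef_pos'];M=T@c['mount'];R,p=M[:3,:3],M[:3,3]
    else: R=c['R'].T;p=-R@c['t']
    if f: cv2.imwrite(f'pics/{f}.png',im[...,::-1])
    return dict(im=im,d=d,K=c['intrinsics'],R=R,p=p)
def rays(s,uv):
    uv=np.atleast_2d(uv).astype(float)
    return np.c_[uv,np.ones(len(uv))]@np.linalg.inv(s['K']).T@s['R'].T
def cast(s,uv,z):
    r=rays(s,uv); return s['p']+r*((z-s['p'][2])/r[:,2])[:,None]
def cloud(s):
    v,u=np.mgrid[:s['d'].shape[0],:s['d'].shape[1]]
    r=rays(s,np.c_[u.ravel(),v.ravel()]); W=s['p']+r*s['d'].reshape(-1,1)
    return W.reshape(*s['d'].shape,3)
def proj(s,X):
    c=(np.atleast_2d(X)-s['p'])@s['R']; c=c@s['K'].T; return c[:,:2]/c[:,2:]
def tri(s1,uv1,s2,uv2):
    A=[];b=[]
    for s,uv in((s1,uv1),(s2,uv2)):
        r=rays(s,uv)[0];r/=np.linalg.norm(r);P=np.eye(3)-np.outer(r,r);A.append(P);b.append(P@s['p'])
    return np.linalg.lstsq(np.vstack(A),np.hstack(b),rcond=None)[0]
E
python3 - <<'E'
from h import *
s=shot('top');W=cloud(s);im=s['im'];hsv=cv2.cvtColor(im,cv2.COLOR_RGB2HSV)
def rep(name,box,zlo,zhi=1,m=None):
    u0,v0,u1,v1=box;w=W[v0:v1,u0:u1];k=(w[...,2]>zlo)&(w[...,2]<zhi)
    if m is not None:k&=m[v0:v1,u0:u1]
    P=w[k];r=cv2.minAreaRect((P[:,:2]*1000).astype(np.float32));print(name,len(P),'zmed',np.median(P[:,2]),'z95',np.percentile(P[:,2],95),'rect',r)
print('bench z',np.median(W[200:210,390:400,2]),np.median(W[250:256,200:300,2]))
rep('dogA',(120,208,155,244),.035);rep('dogB',(165,208,200,244),.035)
rep('dogA_all',(120,208,155,244),.008);rep('dogB_all',(165,208,200,244),.008)
rep('carton',(205,185,258,245),.03);rep('yel',(258,176,300,208),.01);rep('bush',(240,158,265,182),.02)
rep('station',(310,125,370,195),.075);rep('tray',(380,180,445,240),.018)
yel=(hsv[...,0]>15)&(hsv[...,0]<32)&(hsv[...,1]>150)&(hsv[...,2]>90)
rep('sd',(270,225,370,255),-.1,1,yel)
rep('plate',(310,125,375,195),.007,.014)
A=cv2.resize(im[200:250,110:210],None,fx=4,fy=4,interpolation=cv2.INTER_CUBIC);B=cv2.resize(im[125:250,265:365],None,fx=4,fy=4,interpolation=cv2.INTER_CUBIC)
C=np.zeros((500,800,3),np.uint8);C[:200,:400]=A;C[:,400:]=B;cv2.imwrite('pics/crop1.png',C[...,::-1])
E
```

```text
bench z 0.002667743948617074 -0.000500988144385206
dogA 103 zmed 0.0472054525333967 z95 0.05059565100995682 rect ((441.8631591796875, -2.2599639892578125), (343.6131896972656, 23.842924118041992), 89.20800018310547)
dogB 163 zmed 0.047460552749959195 z95 0.8672717768144687 rect ((434.5448913574219, -57.340606689453125), (233.04144287109375, 38.30978012084961), 88.87515258789062)
dogA_all 252 zmed 0.020590645733180812 z95 0.04930025415205582 rect ((439.3282775878906, 2.4745330810546875), (352.3070983886719, 36.60758590698242), 87.97905731201172)
dogB_all 366 zmed 0.023306075388297487 z95 0.0498228190564238 rect ((435.0145263671875, -53.067626953125), (241.48512268066406, 56.41940689086914), 88.69515991210938)
carton 992 zmed 0.04467759600142285 z95 0.047772347162523314 rect ((488.5199279785156, -96.05661010742188), (134.73452758789062, 128.4984588623047), 16.64885711669922)
yel 362 zmed 0.017339760543891414 z95 0.04972435350429855 rect ((496.0126647949219, -176.64898681640625), (59.828861236572266, 86.39790344238281), 72.12956237792969)
bush 78 zmed 0.03131138000003536 z95 0.033999329060329216 rect ((518.293212890625, -138.84666442871094), (149.30950927734375, 24.58719825744629), 18.518508911132812)
station 333 zmed 0.08400278170141917 z95 0.9578102423320214 rect ((530.4563598632812, -296.02911376953125), (98.7363510131836, 273.13018798828125), 52.85525131225586)
tray 621 zmed 0.027339617055788357 z95 0.031104241316536996 rect ((478.75494384765625, -381.3758544921875), (405.8987731933594, 99.49909973144531), 83.74638366699219)
sd 322 zmed 0.020227185204629294 z95 0.024118299316630513 rect ((397.41998291015625, -309.7470703125), (22.08020782470703, 93.97187042236328), 2.4411394596099854)
plate 762 zmed 0.009859085568321602 z95 0.012898414572341518 rect ((598.4754028320312, -331.9275207519531), (121.20252227783203, 128.79180908203125), 88.66332244873047)
```

View pics/crop1.png

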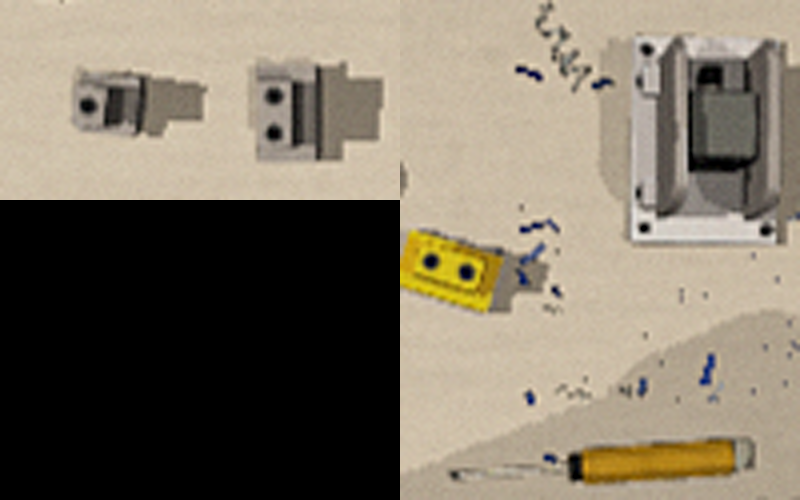

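The crop shows a grey dog with one screw at top-view (137,226), which is dog_short. The grey dog with two screws at (182,228) has the longer foot and fits dog_long. The yellow two-screw piece at (277,191) is the look-alike, so I leave it alone. The screwdriver's tip is at about top-view (279,243). Now I move above the station area.

drive_tool([
  {"wz": 8.5, "claw": 0.0854},
  {"wz": 8.5},
  {"wz": 8.5},
  {"dx": 0.033, "dy": -0.04, "dz": -0.003},
  {"dx": 0.033, "dy": -0.04, "dz": -0.003},
  {"dx": 0.033, "dy": -0.04, "dz": -0.003},
  {"dx": 0.033, "dy": -0.04, "dz": -0.003},
  {"dx": 0.032, "dy": -0.04, "dz": -0.002},
  {"dx": 0.032, "dy": -0.04, "dz": -0.002},
  {"dx": 0.032, "dy": -0.04, "dz": -0.002},
  {"dx": 0.032, "dy": -0.04, "dz": -0.002},
  {},
  {},
])

```text
schema error: expected keys claw, dx, dy, dz, wx, wy, wz
```

```bash
grep -rn finger_overhang . 2>/dev/null|head; python3 - <<'E'
from h import *
import station as S
print([n for n in dir(S) if not n.startswith('_')], getattr(S,'finger_overhang',None))
s=shot('wrist','w1'); np.save('w1.npy',s,allow_pickle=True); o=get_obs();print(o['t'],o['eef_pos'],o['tool_rot'],s['p'])
E
```

```text
['PlanningError', 'calibration', 'finger_overhang', 'get_obs', 'hand_in', 'read_camera'] 0.025
0.25 [ 0.2903 -0.6091  0.2318] [-0.0004  0.9754  0.2206 -0.0001] [ 0.3638 -0.5735  0.3731]
```

View pics/w1.png

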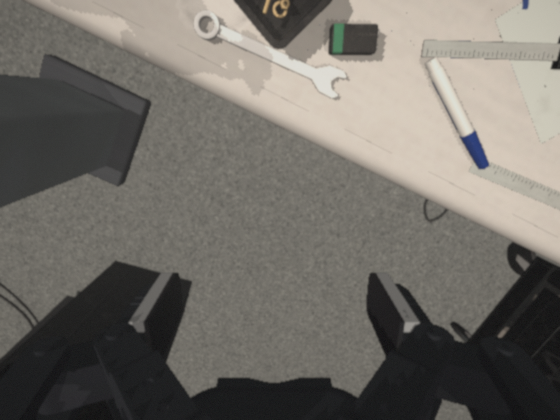

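The move was refused because every row needs all keys, so the arm is still at the start. The wrist picture shows only the wrench, the bench edge and the fingers. I send it again in full.

drive_tool([
  {"dx": 0, "dy": 0, "dz": 0, "wx": 0, "wy": 0, "wz": 8.5, "claw": 0.085},
  {"dx": 0, "dy": 0, "dz": 0, "wx": 0, "wy": 0, "wz": 8.5, "claw": 0.085},
  {"dx": 0, "dy": 0, "dz": 0, "wx": 0, "wy": 0, "wz": 8.5, "claw": 0.085},
  {"dx": 0.033, "dy": -0.04, "dz": -0.003, "wx": 0, "wy": 0, "wz": 0, "claw": 0.085},
  {"dx": 0.033, "dy": -0.04, "dz": -0.003, "wx": 0, "wy": 0, "wz": 0, "claw": 0.085},
  {"dx": 0.033, "dy": -0.04, "dz": -0.003, "wx": 0, "wy": 0, "wz": 0, "claw": 0.085},
  {"dx": 0.033, "dy": -0.04, "dz": -0.003, "wx": 0, "wy": 0, "wz": 0, "claw": 0.085},
  {"dx": 0.033, "dy": -0.04, "dz": -0.003, "wx": 0, "wy": 0, "wz": 0, "claw": 0.085},
  {"dx": 0.02, "dy": -0.04, "dz": -0.003, "wx": 0, "wy": 0, "wz": 0, "claw": 0.085},
  {"dx": 0.01, "dy": -0.04, "dz": -0.003, "wx": 0, "wy": 0, "wz": 0, "claw": 0.085},
  {"dx": 0.005, "dy": -0.04, "dz": -0.003, "wx": 0, "wy": 0, "wz": 0, "claw": 0.085},
  {"dx": 0, "dy": 0, "dz": 0, "wx": 0, "wy": 0, "wz": 0, "claw": 0.085},
  {"dx": 0, "dy": 0, "dz": 0, "wx": 0, "wy": 0, "wz": 0, "claw": 0.085},
])

```text
t: 1.88
eef_pos: [0.4903, -0.2901, 0.2564]
tool_rot: [0.0, 1.0, -0.0, -0.0]
contact_force: [-0.5, -0.7, 0.2]
gripper_width: 0.992
grasp_force: 0.0
```

```bash
python3 - <<'E'
from h import *
s=shot('wrist','w2'); np.save('w2.npy',s,allow_pickle=True); o=get_obs();print(o['t'],o['eef_pos'],o['tool_rot'],s['p'])
E
```

```text
1.925 [ 0.4901 -0.2907  0.2563] [ 0.0003  1.     -0.001  -0.0001] [ 0.5718 -0.2899  0.3978]
```

View pics/w2.png

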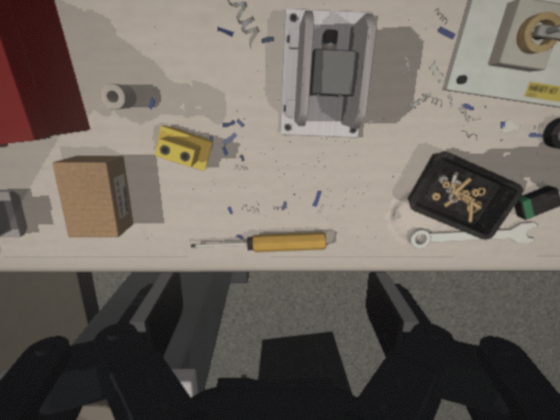

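The close view has the station at (327,72), with its sensor top at (335,72). The screwdriver's handle is at (290,242), its tip at (193,243), and the look-alike at (184,150). Measuring both precisely.

```bash
cat > meas.py <<'E'
from h import *
def station_pose(s):
    W=cloud(s); z=W[...,2]; near=(np.hypot(W[...,0]-.59,W[...,1]+.33)<.09)
    out={}
    for n,lo,hi in(('cheek',.081,.090),('face',.066,.074)):
        m=(near&(z>lo)&(z<hi)).astype(np.uint8); m=cv2.morphologyEx(m,cv2.MORPH_OPEN,np.ones((3,3),np.uint8))
        k,l,st,_=cv2.connectedComponentsWithStats(m)
        for i in range(1,k):
            if st[i,4]>150:
                P=W[l==i]; print(n,'n',st[i,4],'zmed',np.median(P[:,2]),cv2.minAreaRect((P[:,:2]*1000).astype(np.float32)),'pix',st[i,:4])
def driver(s):
    W=cloud(s);h=cv2.cvtColor(s['im'],cv2.COLOR_RGB2HSV)
    m=((h[...,0]>12)&(h[...,0]<32)&(h[...,1]>140)&(h[...,2]>80)&(np.hypot(W[...,0]-.40,W[...,1]+.31)<.09)).astype(np.uint8)
    k,l,st,c=cv2.connectedComponentsWithStats(m);i=1+st[1:,4].argmax();P=W[l==i]
    r=cv2.minAreaRect((P[:,:2]*1000).astype(np.float32));print('handle',r,'z max',np.percentile(P[:,2],[50,97]),'centroid px',c[i])
    return c[i]
E
python3 - <<'E'
from meas import *
s=np.load('w2.npy',allow_pickle=True).item();station_pose(s);a=driver(s)
t=shot('top');station_pose(t);b=driver(t)
print('tri handle',tri(s,a,t,b),'cast w',cast(s,a,.018),'top',cast(t,b,.018))
print('tip cast',cast(s,[193,243.5],.011))
X=tri(s,[335,72],t,[345,155]);print('face rough tri',X)
W=cloud(s)
for n,(u0,v0,u1,v1) in dict(carton=(56,157,128,238),).items(): print(n,np.nanmedian(W[v0:v1,u0:u1,2]))
E
```

```text
cheek n 855 zmed 0.08455219790953572 ((597.4482421875, -318.7337951660156), (8.198307991027832, 77.06133270263672), 87.69092559814453) pix [299  21  15  94]
cheek n 874 zmed 0.08453694031596429 ((595.3499145507812, -372.5711975097656), (8.691380500793457, 76.61527252197266), 87.63945007324219) pix [356  24  20  93]
face n 1783 zmed 0.06971637287638283 ((596.7288208007812, -345.75823974609375), (38.35074234008789, 38.171875), 88.2001724243164) pix [312  49  44  45]
handle ((398.5085754394531, -309.18524169921875), (17.870542526245117, 89.5512466430664), 2.080756664276123) z max [0.0208 0.0226] centroid px [289.1761 242.2538]
handle ((396.191650390625, -279.2937927246094), (22.596282958984375, 33.26835632324219), 3.601747751235962) z max [0.0203 0.0241] centroid px [316.0273 240.6636]
tri handle [ 0.3941 -0.2952  0.0007] cast w [[ 0.399  -0.3096  0.018 ]] top [[ 0.3975 -0.2779  0.018 ]]
tip cast [[ 0.3942 -0.1846  0.011 ]]
face rough tri [ 0.5946 -0.3419  0.0939]
carton 0.044064843495248085
```

Everything agrees. The station centre is (0.5965, -0.3457), yaw about -2.2°, with face z 0.070 and cheeks z 0.085. The handle's axis is 2° off world y and its tip is at (0.394, -0.185). The handle centre from the first top view, (0.397, -0.310), matches the wrist one, (0.3985, -0.309). Next I go to the grip point (0.398, -0.2985) with the tool turned by -92°.

drive_tool([
  {"dx": -0.046, "dy": 0.004, "dz": 0.0, "wx": 0, "wy": 0, "wz": 0, "claw": 0.085},
  {"dx": -0.046, "dy": 0.004, "dz": 0.0, "wx": 0, "wy": 0, "wz": 0, "claw": 0.085},
  {"dx": 0, "dy": 0, "dz": 0.0, "wx": 0, "wy": 0, "wz": -9.2, "claw": 0.085},
  {"dx": 0, "dy": 0, "dz": 0.0, "wx": 0, "wy": 0, "wz": -9.2, "claw": 0.085},
  {"dx": 0, "dy": 0, "dz": 0.0, "wx": 0, "wy": 0, "wz": -9.2, "claw": 0.085},
  {"dx": 0, "dy": 0, "dz": 0.0, "wx": 0, "wy": 0, "wz": -9.2, "claw": 0.085},
  {"dx": 0, "dy": 0, "dz": 0.0, "wx": 0, "wy": 0, "wz": -9.2, "claw": 0.085},
  {"dx": 0, "dy": 0, "dz": 0.0, "wx": 0, "wy": 0, "wz": -9.2, "claw": 0.085},
  {"dx": 0, "dy": 0, "dz": 0.0, "wx": 0, "wy": 0, "wz": -9.2, "claw": 0.085},
  {"dx": 0, "dy": 0, "dz": 0.0, "wx": 0, "wy": 0, "wz": -9.2, "claw": 0.085},
  {"dx": 0, "dy": 0, "dz": 0.0, "wx": 0, "wy": 0, "wz": -9.2, "claw": 0.085},
  {"dx": 0, "dy": 0, "dz": 0.0, "wx": 0, "wy": 0, "wz": -9.2, "claw": 0.085},
  {"dx": 0, "dy": 0, "dz": 0.05, "wx": 0, "wy": 0, "wz": 0, "claw": 0.06},
  {"dx": 0, "dy": 0, "dz": 0.05, "wx": 0, "wy": 0, "wz": 0, "claw": 0.06},
  {"dx": 0, "dy": 0, "dz": 0.05, "wx": 0, "wy": 0, "wz": 0, "claw": 0.06},
  {"dx": 0, "dy": 0, "dz": 0.03, "wx": 0, "wy": 0, "wz": 0, "claw": 0.06},
  {"dx": 0, "dy": 0, "dz": 0, "wx": 0, "wy": 0, "wz": 0, "claw": 0.06},
  {"dx": 0, "dy": 0, "dz": 0, "wx": 0, "wy": 0, "wz": 0, "claw": 0.06},
])

```text
t: 4.22
eef_pos: [0.399, -0.2985, 0.0773]
tool_rot: [0.001, 0.695, 0.719, 0.0]
contact_force: [1.3, 0.6, 0.0]
gripper_width: 0.702
grasp_force: 0.0
```

```bash
python3 - <<'E'
from meas import *
s=shot('wrist','w3'); o=get_obs();print(o['t'],o['eef_pos'],o['tool_rot'],o['gripper_width'])
driver(s)
E
```

```text
4.275 [ 0.3994 -0.2985  0.0777] [0.0013 0.6951 0.7189 0.0002] 0.7018243131642125
handle ((396.3443908691406, -308.9446105957031), (19.395769119262695, 92.19522857666016), 1.9131906032562256) z max [0.0211 0.0227] centroid px [270.9387 241.8816]
```

View pics/w3.png

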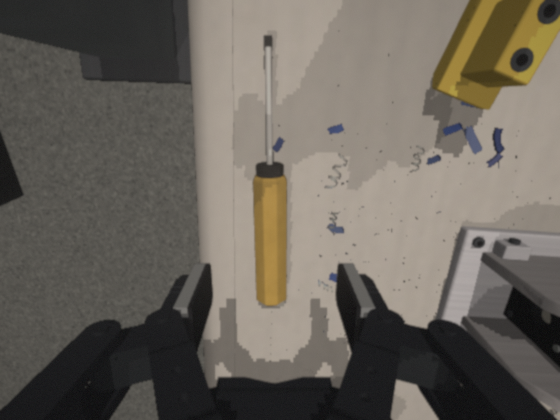

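The picture shows the handle at (270,240), nicely between the fingers, with the tip at (268,40). I shift 2 mm, descend and close.

drive_tool([
  {"dx": 0, "dy": -0.002, "dz": 0.025, "wx": 0, "wy": 0, "wz": 0, "claw": 0.06},
  {"dx": 0, "dy": 0, "dz": 0.024, "wx": 0, "wy": 0, "wz": 0, "claw": 0.06},
  {"dx": 0, "dy": 0, "dz": 0, "wx": 0, "wy": 0, "wz": 0, "claw": 0.06},
  {"dx": 0, "dy": 0, "dz": 0, "wx": 0, "wy": 0, "wz": 0, "claw": 0.01},
  {"dx": 0, "dy": 0, "dz": 0, "wx": 0, "wy": 0, "wz": 0, "claw": 0.01},
  {"dx": 0, "dy": 0, "dz": 0, "wx": 0, "wy": 0, "wz": 0, "claw": 0.01},
  {"dx": 0, "dy": 0, "dz": 0, "wx": 0, "wy": 0, "wz": 0, "claw": 0.01},
  {"dx": 0, "dy": 0, "dz": 0, "wx": 0, "wy": 0, "wz": 0, "claw": 0.01},
  {"dx": 0, "dy": 0, "dz": 0, "wx": 0, "wy": 0, "wz": 0, "claw": 0.01},
], newtons=60)

```text
t: 5.4
eef_pos: [0.3965, -0.2974, 0.0273]
tool_rot: [-0.0, 0.695, 0.719, -0.0]
contact_force: [-0.1, -0.3, 0.9]
gripper_width: 0.119
grasp_force: 0.0
```

The fingers reached 10 mm with no force, so they hold nothing. I look before acting.

```bash
python3 - <<'E'
from meas import *
s=shot('wrist'); t=shot('side');o=get_obs();print(o['t'],o['eef_pos'],o['gripper_width'],o['grasp_force'])
C=np.zeros((420,800,3),np.uint8);C[:,:480]=s['im'][:,40:520];p=proj(t,o['eef_pos'])[0].astype(int);print(p)
c=t['im'][p[1]-60:p[1]+60,p[0]-45:p[0]+46];C[:,480:]=cv2.resize(c,(320,420));cv2.imwrite('pics/w4.png',C[...,::-1])
driver(s)
E
```

```text
5.5 [ 0.3965 -0.2974  0.0272] 0.11676657440040725 0.0
[231 233]
handle ((396.2168273925781, -308.1345520019531), (19.758541107177734, 91.27483367919922), 1.958823323249817) z max [0.0215 0.0228] centroid px [275.0477 274.6726]
```

View pics/w4.png

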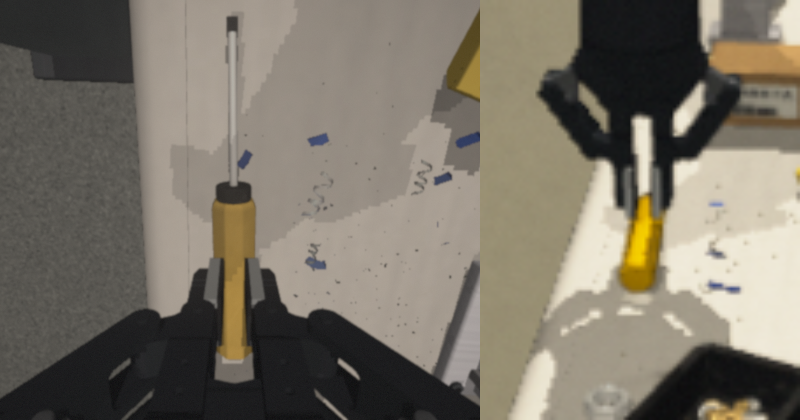

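The wrist view shows the fingers on either side of the handle top at (233,300). The gap looks narrower than the 22 mm handle, so the pads seem to stand above it. I check the tip height by depth.

```bash
python3 - <<'E'
from meas import *
s=shot('wrist');W=cloud(s)
for v in range(250,350,8):
    print(v,[tuple((W[v,u]*1000).round().astype(int)) for u in (238,246,252,258,273,288,294,300,308)])
E
```

```text
250 [(np.int64(375), np.int64(-297), np.int64(0)), (np.int64(380), np.int64(-297), np.int64(0)), (np.int64(383), np.int64(-297), np.int64(0)), (np.int64(387), np.int64(-288), np.int64(19)), (np.int64(395), np.int64(-285), np.int64(23)), (np.int64(403), np.int64(-287), np.int64(20)), (np.int64(406), np.int64(-289), np.int64(15)), (np.int64(411), np.int64(-296), np.int64(1)), (np.int64(415), np.int64(-296), np.int64(0))]
258 [(np.int64(375), np.int64(-303), np.int64(-1)), (np.int64(380), np.int64(-303), np.int64(-1)), (np.int64(385), np.int64(-286), np.int64(30)), (np.int64(388), np.int64(-286), np.int64(31)), (np.int64(395), np.int64(-291), np.int64(22)), (np.int64(402), np.int64(-286), np.int64(30)), (np.int64(405), np.int64(-286), np.int64(30)), (np.int64(411), np.int64(-301), np.int64(0)), (np.int64(416), np.int64(-301), np.int64(-1))]
266 [(np.int64(375), np.int64(-308), np.int64(-1)), (np.int64(380), np.int64(-308), np.int64(-1)), (np.int64(386), np.int64(-286), np.int64(39)), (np.int64(388), np.int64(-286), np.int64(39)), (np.int64(395), np.int64(-295), np.int64(21)), (np.int64(
[... 3756 characters left out ...]
(390), np.int64(-305), np.int64(63)), (np.int64(397), np.int64(-340), np.int64(22)), (np.int64(401), np.int64(-304), np.int64(64)), (np.int64(403), np.int64(-296), np.int64(73)), (np.int64(403), np.int64(-280), np.int64(92)), (np.int64(405), np.int64(-280), np.int64(92))]
346 [(np.int64(385), np.int64(-280), np.int64(95)), (np.int64(387), np.int64(-281), np.int64(94)), (np.int64(388), np.int64(-299), np.int64(74)), (np.int64(388), np.int64(-350), np.int64(17)), (np.int64(397), np.int64(-345), np.int64(22)), (np.int64(405), np.int64(-347), np.int64(19)), (np.int64(403), np.int64(-299), np.int64(74)), (np.int64(402), np.int64(-280), np.int64(95)), (np.int64(405), np.int64(-279), np.int64(95))]
```

```bash
python3 - <<'E'
from meas import *
s=shot('wrist');W=cloud(s)
for lo,hi in((.380,.392),(.399,.410)):
    m=(abs(W[...,1]+.286)<.004)&(W[...,0]>lo)&(W[...,0]<hi)&(W[...,2]>.0235);z=np.sort(W[m][:,2]);print(len(z),z[:12])
t=shot('side');V=cloud(t);m=(V[...,2]>.003)&(np.hypot(V[...,0]-.3965,V[...,1]+.297)<.03)
for v,u in np.argwhere(m)[::9]: print(v,u,(V[v,u]*1000).round().astype(int),t['im'][v,u],end=' | ')
E
```

```text
2581 [0.0236 0.0294 0.03   0.03   0.0301 0.0302 0.0302 0.0303 0.0303 0.0303
 0.0304 0.0304]
2562 [0.0295 0.0296 0.0297 0.0299 0.03   0.03   0.0301 0.0303 0.0303 0.0304
 0.0304 0.0305]
17 211 [ 367 -293  490] [101  93  80] | 19 214 [ 371 -284  486] [104  95  82] | 21 211 [ 367 -296  483] [105  97  82] | 22 213 [ 371 -295  481] [103  94  81] | 23 214 [ 373 -295  480] [105  96  81] | 24 214 [ 373 -294  478] [103  96  82] | 25 214 [ 372 -293  476] [102  93  79] | 26 213 [ 371 -297  474] [106  99  83] | 27 212 [ 370 -302  473] [107  98  83] | 27 221 [ 383 -276  471] [109 100  85] | 28 219 [ 381 -288  470] [104  95  81] | 29 216 [ 377 -300  469] [106  96  81] | 30 213 [ 371 -301  468] [109 100  83] | 30 222 [ 385 -280  466] [107  98  83] | 31 218 [ 380 -296  465] [102  96  81] | 32 215 [ 376 -304  464] [106  99  83] | 32 224 [ 388 -270  461] [81 75 61] | 33 220 [ 383 -292  462] [104  95  79] | 34 216 [ 377 -304  461] [108 100  85] | 35 213 [ 373 -311  459] [108 100  85] | 35 222 [ 387 -293  458] [104  96  83] | 36 217 [ 379 -301  457] [108  99  84] | 37 212 [ 370 -309  456] [107  99  85] |
[... 6301 characters left out ...]
35 120] | 230 233 [ 396 -268   20] [222 171   3] | 231 227 [ 388 -308   38] [97 96 91] | 231 236 [ 409 -307   39] [113 112 107] | 232 230 [ 393 -292   27] [62 46 16] | 232 239 [ 415 -304   34] [107 100  88] | 233 235 [ 406 -308   34] [106 103  91] | 234 233 [ 400 -293   23] [228 178   0] | 235 231 [ 395 -296   21] [203 154   0] | 236 230 [ 394 -301   21] [189 142   0] | 237 229 [ 392 -303   20] [116  84   4] | 238 228 [ 389 -301   16] [153 126  67] | 238 237 [ 409 -292   12] [106  80  14] | 239 236 [ 408 -302   15] [147 108   5] | 240 234 [ 405 -316   20] [185 140   0] | 241 232 [ 401 -321   20] [244 207   0] | 242 231 [ 399 -326   20] [244 206   0] | 246 236 [ 410 -321    7] [119  93  29] |
```

Both cameras put the fingertips at z ≈ 0.029 with the TCP at 0.027. The tips therefore stand about at the TCP and not 25 mm ahead of it, and I will use this measured value. I open, go lower in steps, and check the force.

drive_tool([
  {"dx": 0, "dy": 0, "dz": 0, "wx": 0, "wy": 0, "wz": 0, "claw": 0.05},
  {"dx": 0, "dy": 0, "dz": 0, "wx": 0, "wy": 0, "wz": 0, "claw": 0.05},
  {"dx": 0, "dy": 0, "dz": 0, "wx": 0, "wy": 0, "wz": 0, "claw": 0.05},
  {"dx": 0, "dy": 0, "dz": 0.008, "wx": 0, "wy": 0, "wz": 0, "claw": 0.05},
  {"dx": 0, "dy": 0, "dz": 0.006, "wx": 0, "wy": 0, "wz": 0, "claw": 0.05},
  {"dx": 0, "dy": 0, "dz": 0, "wx": 0, "wy": 0, "wz": 0, "claw": 0.05},
])

```text
t: 6.4
eef_pos: [0.396, -0.2971, 0.0125]
tool_rot: [-0.001, 0.695, 0.719, -0.0]
contact_force: [0.2, 0.2, 0.6]
gripper_width: 0.585
grasp_force: 0.0
```

```bash
python3 - <<'E'
from meas import *
s=shot('wrist');W=cloud(s);o=get_obs();print(o['eef_pos'],o['gripper_width'],o['contact_force'])
m=(abs(W[...,1]+.286)<.006)&(abs(W[...,0]-.397)<.045)&(abs(W[...,0]-.397)>.016)&(W[...,2]>.004);P=W[m];P=P[P[:,2].argsort()];print(P[:40:4])
driver(s)
E
```

```text
[ 0.3963 -0.2972  0.0129] 0.5837457568656431 [ 0.461  -0.317   0.4497]
[[ 0.4397 -0.289   0.0041]
 [ 0.4386 -0.2894  0.0046]
 [ 0.4399 -0.2887  0.0048]
 [ 0.4404 -0.2895  0.0053]
 [ 0.4407 -0.2892  0.0059]
 [ 0.3697 -0.289   0.0152]
 [ 0.3698 -0.2905  0.0163]
 [ 0.4196 -0.2871  0.0166]
 [ 0.4198 -0.29    0.017 ]
 [ 0.4198 -0.291   0.0173]]
handle ((396.219970703125, -308.2303161621094), (20.416820526123047, 91.78407287597656), 2.48964262008667) z max [0.021  0.0226] centroid px [275.3496 294.2333]
```

drive_tool([
  {"dx": 0, "dy": 0, "dz": 0.005, "wx": 0, "wy": 0, "wz": 0, "claw": 0.05},
  {"dx": 0, "dy": 0, "dz": 0.005, "wx": 0, "wy": 0, "wz": 0, "claw": 0.05},
  {"dx": 0, "dy": 0, "dz": 0, "wx": 0, "wy": 0, "wz": 0, "claw": 0.05},
  {"dx": 0, "dy": 0, "dz": 0, "wx": 0, "wy": 0, "wz": 0, "claw": 0.01},
  {"dx": 0, "dy": 0, "dz": 0, "wx": 0, "wy": 0, "wz": 0, "claw": 0.01},
  {"dx": 0, "dy": 0, "dz": 0, "wx": 0, "wy": 0, "wz": 0, "claw": 0.01},
  {"dx": 0, "dy": 0, "dz": 0, "wx": 0, "wy": 0, "wz": 0, "claw": 0.01},
  {"dx": 0, "dy": 0, "dz": 0, "wx": 0, "wy": 0, "wz": 0, "claw": 0.01},
], newtons=60)

```text
t: 7.45
eef_pos: [0.3968, -0.2975, 0.0036]
tool_rot: [0.0, 0.695, 0.719, 0.0]
contact_force: [-1.1, 1.1, 5.0]
gripper_width: 0.237
grasp_force: 59.3
```

Gripped, 20 mm wide with 59 N on the pads. I lift and turn the tip towards the station.

drive_tool([
  {"dx": 0, "dy": 0, "dz": -0.02, "wx": 0, "wy": 0, "wz": 0, "claw": 0.01},
  {"dx": 0, "dy": 0, "dz": -0.04, "wx": 0, "wy": 0, "wz": 0, "claw": 0.01},
  {"dx": 0, "dy": 0, "dz": -0.04, "wx": 0, "wy": 0, "wz": 0, "claw": 0.01},
  {"dx": 0, "dy": 0, "dz": 0, "wx": 0, "wy": 0, "wz": 9.42, "claw": 0.01},
  {"dx": 0, "dy": 0, "dz": 0, "wx": 0, "wy": 0, "wz": 9.42, "claw": 0.01},
  {"dx": 0, "dy": 0, "dz": 0, "wx": 0, "wy": 0, "wz": 9.42, "claw": 0.01},
  {"dx": 0, "dy": 0, "dz": 0, "wx": 0, "wy": 0, "wz": 9.42, "claw": 0.01},
  {"dx": 0, "dy": 0, "dz": 0, "wx": 0, "wy": 0, "wz": 9.42, "claw": 0.01},
  {"dx": 0, "dy": 0, "dz": 0, "wx": 0, "wy": 0, "wz": 9.42, "claw": 0.01},
  {"dx": 0, "dy": 0, "dz": 0, "wx": 0, "wy": 0, "wz": 9.42, "claw": 0.01},
  {"dx": 0, "dy": 0, "dz": 0, "wx": 0, "wy": 0, "wz": 9.42, "claw": 0.01},
  {"dx": 0, "dy": 0, "dz": 0, "wx": 0, "wy": 0, "wz": 9.42, "claw": 0.01},
  {"dx": 0, "dy": 0, "dz": 0, "wx": 0, "wy": 0, "wz": 9.42, "claw": 0.01},
  {"dx": 0, "dy": 0, "dz": 0, "wx": 0, "wy": 0, "wz": 0, "claw": 0.01},
  {"dx": 0, "dy": 0, "dz": 0, "wx": 0, "wy": 0, "wz": 0, "claw": 0.01},
])

```text
t: 9.32
eef_pos: [0.3965, -0.2973, 0.1032]
tool_rot: [-0.0, 1.0, -0.018, -0.0]
contact_force: [-0.4, 0.8, 0.6]
gripper_width: 0.233
grasp_force: 58.9
```

```bash
python3 - <<'E'
from meas import *
s=shot('wrist');t=shot('side');W=cloud(s);o=get_obs();print(o['t'],o['eef_pos'],o['tool_rot'],o['gripper_width'],o['grasp_force'])
m=(W[...,2]>.085)&(W[...,2]<.13)&(W[...,0]>.40)&(W[...,0]<.54)&(abs(W[...,1]+.2975)<.02)
m=cv2.morphologyEx(m.astype(np.uint8),cv2.MORPH_OPEN,np.ones((2,2)));P=W[m>0]
for x in np.arange(.40,.53,.01):
    q=P[(P[:,0]>=x)&(P[:,0]<x+.01)]
    if len(q):print(round(x,3),len(q),'y',q[:,1].min(),q[:,1].max(),'z',np.percentile(q[:,2],[5,50,95]))
print('xmax',np.percentile(P[:,0],[98,100])); k=np.argwhere(m>0);i=P[:,0].argmax();print('tip',k[i][::-1],P[i])
C=np.zeros((420,800,3),np.uint8);C[:,:480]=s['im'][:,40:520];p=proj(t,o['eef_pos']+[.06,0,0])[0].astype(int)
c=t['im'][p[1]-50:p[1]+55,p[0]-40:p[0]+40];C[:,480:]=cv2.resize(c,(320,420));cv2.imwrite('pics/w5.png',C[...,::-1]);print(p)
E
```

```text
9.425 [ 0.3965 -0.2974  0.1033] [-0.0001  0.9998 -0.0184  0.    ] 0.23920489413668375 58.87956619262695
0.4 2005 y -0.3179298472491628 -0.2779099983084309 z [0.1106 0.1205 0.1289]
0.41 1028 y -0.30853818764207125 -0.28648271896565064 z [0.1154 0.1204 0.1219]
0.42 1192 y -0.30873822567306836 -0.2872971028481549 z [0.1149 0.1199 0.1218]
0.43 1086 y -0.30724608058805075 -0.2883905515473367 z [0.1084 0.117  0.1195]
0.44 199 y -0.30214039670485277 -0.29704563040008514 z [0.0016 0.1119 0.113 ]
0.45 219 y -0.30243505485497246 -0.29722324840058395 z [0.0001 0.112  0.1131]
0.46 242 y -0.30276220953244504 -0.2974249502332849 z [0.0002 0.1118 0.1129]
0.47 276 y -0.3030951466770071 -0.2978891757309415 z [0.0825 0.112  0.2446]
0.48 272 y -0.30339859958450166 -0.2982337544080697 z [0.0005 0.1119 0.1133]
0.49 299 y -0.30374471882962123 -0.2984630793865378 z [0.0003 0.1119 0.1129]
0.5 377 y -0.3040430678642197 -0.29847378810924413 z [0.1098 0.1115 0.1128]
0.51 91 y -0.30439673018437147 -0.29875082718310625 z [-0.0012  0.1106  0.1119]
0.52 19 y -0.3060410346267797 -0.30439028027353515 z [-0.0016 -0.0009  0.0001]
xmax [0.5094 0.5369]
tip [280   0] [ 0.5369 -0.306   0.0103]
[257 203]
```

View pics/w5.png

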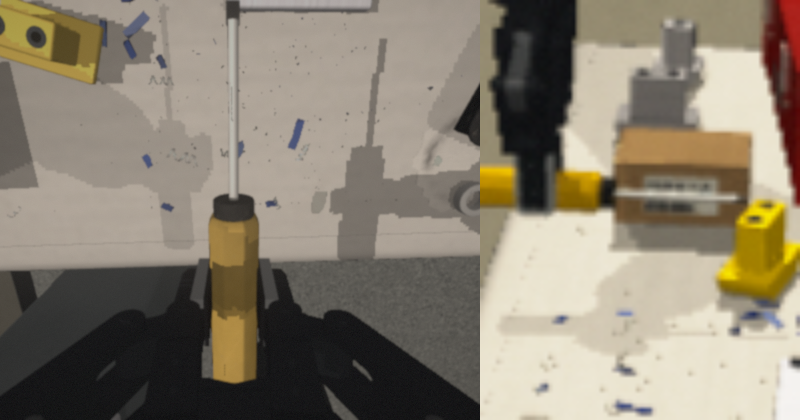

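The driver is level and well held, with its tip at the left picture's (233,10) and world (0.511, -0.3015, 0.110), pointing -1.7 to -2.2°. The required shift is 41 mm to the right and 72 mm down, then 46 mm forward for a close check.

drive_tool([
  {"dx": 0, "dy": 0.041, "dz": 0, "wx": 0, "wy": 0, "wz": 0, "claw": 0.01},
  {"dx": 0, "dy": 0, "dz": 0.036, "wx": 0, "wy": 0, "wz": 0, "claw": 0.01},
  {"dx": 0, "dy": 0, "dz": 0.036, "wx": 0, "wy": 0, "wz": 0, "claw": 0.01},
  {"dx": 0.02, "dy": 0, "dz": 0, "wx": 0, "wy": 0, "wz": 0, "claw": 0.01},
  {"dx": 0.026, "dy": 0, "dz": 0, "wx": 0, "wy": 0, "wz": 0, "claw": 0.01},
  {"dx": 0, "dy": 0, "dz": 0, "wx": 0, "wy": 0, "wz": 0, "claw": 0.01},
  {"dx": 0, "dy": 0, "dz": 0, "wx": 0, "wy": 0, "wz": 0, "claw": 0.01},
])

```text
t: 10.3
eef_pos: [0.4417, -0.3404, 0.0323]
tool_rot: [0.0, 1.0, -0.019, 0.001]
contact_force: [-0.7, -0.6, -2.0]
gripper_width: 0.234
grasp_force: 58.9
```

```bash
python3 - <<'E'
from meas import *
s=shot('wrist');W=cloud(s);o=get_obs();print(o['t'],o['eef_pos'],o['tool_rot'],o['contact_force'])
station_pose(s)
m=(W[...,2]>.032)&(W[...,2]<.045)&(W[...,0]>.475)&(W[...,0]<.60)&(abs(W[...,1]+.343)<.02)
P=W[m]
for x in np.arange(.48,.6,.01):
    q=P[(P[:,0]>=x)&(P[:,0]<x+.01)]
    if len(q):print(round(x,3),len(q),'y',q[:,1].min(),q[:,1].max(),'z',np.percentile(q[:,2],[5,50,95]))
cv2.imwrite('pics/w6.png',s['im'][...,::-1])
E
```

```text
10.35 [ 0.4411 -0.3404  0.0321] [ 0.0002  0.9998 -0.0192  0.0003] [-0.0132 -0.4006  0.0775]
face n 471 zmed 0.06934161855617921 ((548.9241333007812, -317.0694580078125), (4.036742687225342, 8.487990379333496), 2.774901866912842) pix [162   0  32  17]
face n 482 zmed 0.06943466248455829 ((546.6328735351562, -370.6385498046875), (8.619240760803223, 4.103410720825195), 79.21563720703125) pix [353   0  31  18]
0.48 441 y -0.34997420259090634 -0.33273350309697985 z [0.0343 0.041  0.0446]
0.49 218 y -0.34367764418281455 -0.33983762736221373 z [0.0397 0.041  0.0421]
0.5 247 y -0.34402912509656774 -0.33998946247092976 z [0.0394 0.041  0.0421]
0.51 261 y -0.34442015872555515 -0.3404184145416031 z [0.0397 0.041  0.0421]
0.52 276 y -0.34475560735173116 -0.3408703449318043 z [0.0399 0.0411 0.0424]
0.53 302 y -0.3451117473689962 -0.3411400022146911 z [0.0397 0.0411 0.0422]
0.54 339 y -0.34581190912724047 -0.3413727712638544 z [0.0392 0.0411 0.0424]
0.55 287 y -0.3460779966601407 -0.3413381856298577 z [0.0392 0.0403 0.0414]
```

View pics/w6.png

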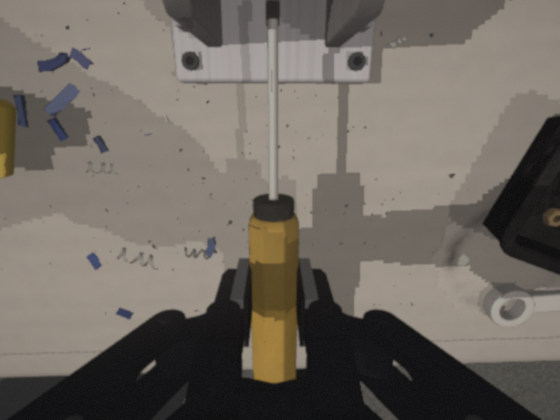

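The picture shows the tip at (272,12), midway between the cheek ends at (195,20) and (350,20). The shaft axis is at z 0.039, 1 mm high. I move in towards the button.

drive_tool([
  {"dx": 0.01, "dy": 0, "dz": 0.001, "wx": 0, "wy": 0, "wz": 0, "claw": 0.01},
  {"dx": 0.008, "dy": 0, "dz": 0, "wx": 0, "wy": 0, "wz": 0, "claw": 0.01},
  {"dx": 0.004, "dy": 0, "dz": 0, "wx": 0, "wy": 0, "wz": 0, "claw": 0.01},
  {"dx": 0.002, "dy": 0, "dz": 0, "wx": 0, "wy": 0, "wz": 0, "claw": 0.01},
  {"dx": 0.002, "dy": 0, "dz": 0, "wx": 0, "wy": 0, "wz": 0, "claw": 0.01},
  {"dx": 0, "dy": 0, "dz": 0, "wx": 0, "wy": 0, "wz": 0, "claw": 0.01},
  {"dx": 0, "dy": 0, "dz": 0, "wx": 0, "wy": 0, "wz": 0, "claw": 0.01},
])

```text
t: 11.22
eef_pos: [0.4667, -0.3412, 0.0303]
tool_rot: [-0.0, 1.0, -0.019, -0.0]
contact_force: [0.3, -0.3, -1.0]
gripper_width: 0.236
grasp_force: 58.9
```

drive_tool([
  {"dx": 0.002, "dy": 0, "dz": 0, "wx": 0, "wy": 0, "wz": 0, "claw": 0.01},
  {"dx": 0.002, "dy": 0, "dz": 0, "wx": 0, "wy": 0, "wz": 0, "claw": 0.01},
  {"dx": 0, "dy": 0, "dz": 0, "wx": 0, "wy": 0, "wz": 0, "claw": 0.01},
  {"dx": 0, "dy": 0, "dz": 0, "wx": 0, "wy": 0, "wz": 0, "claw": 0.01},
])

```text
t: 11.72
eef_pos: [0.4709, -0.3414, 0.0303]
tool_rot: [-0.0, 1.0, -0.019, -0.0]
contact_force: [0.6, -0.1, -1.8]
gripper_width: 0.236
grasp_force: 58.9
```

```bash
python3 - <<'E'
from h import *
F=[]
for i in range(6): read_camera('side');o=get_obs();F.append(np.r_[o['contact_force'],o['eef_pos']])
print(np.mean(F,0),np.std(F,0),o['t'])
E
```

```text
[-0.037  -0.2122 -0.3136  0.4708 -0.3413  0.0303] [0.3354 0.3287 0.6345 0.     0.     0.    ] 12.025
```

drive_tool([
  {"dx": 0.002, "dy": 0, "dz": 0, "wx": 0, "wy": 0, "wz": 0, "claw": 0.01},
  {"dx": 0.002, "dy": 0, "dz": 0, "wx": 0, "wy": 0, "wz": 0, "claw": 0.01},
  {"dx": 0, "dy": 0, "dz": 0, "wx": 0, "wy": 0, "wz": 0, "claw": 0.01},
])

```text
t: 12.4
eef_pos: [0.4743, -0.3415, 0.0301]
tool_rot: [-0.0, 1.0, -0.019, -0.001]
contact_force: [-2.4, 0.0, -0.9]
gripper_width: 0.237
grasp_force: 59.0
```

```bash
cat > f.py <<'E'
from h import *
F=[]
for i in range(6): read_camera('side');o=get_obs();F.append(np.r_[o['contact_force'],o['eef_pos']])
print(np.mean(F,0),np.std(F,0)[:3],o['t'])
E
python3 f.py
```

```text
[-3.0167 -0.3374 -0.3368  0.4744 -0.3415  0.0302] [0.599  0.4783 0.3918] 12.7
```

The push is 3 N, so the button is nearly in. I go 2 mm further and hold for more than a second.

drive_tool([
  {"dx": 0.001, "dy": 0, "dz": 0, "wx": 0, "wy": 0, "wz": 0, "claw": 0.01},
  {"dx": 0.001, "dy": 0, "dz": 0, "wx": 0, "wy": 0, "wz": 0, "claw": 0.01},
  {"dx": 0, "dy": 0, "dz": 0, "wx": 0, "wy": 0, "wz": 0, "claw": 0.01},
  {"dx": 0, "dy": 0, "dz": 0, "wx": 0, "wy": 0, "wz": 0, "claw": 0.01},
  {"dx": 0, "dy": 0, "dz": 0, "wx": 0, "wy": 0, "wz": 0, "claw": 0.01},
  {"dx": 0, "dy": 0, "dz": 0, "wx": 0, "wy": 0, "wz": 0, "claw": 0.01},
])

```text
t: 13.45
eef_pos: [0.4756, -0.3415, 0.03]
tool_rot: [-0.0, 1.0, -0.02, -0.001]
contact_force: [-6.2, -0.5, -1.0]
gripper_width: 0.234
grasp_force: 59.0
```

```bash
python3 f.py
```

```text
[-5.4021  0.3906 -0.1248  0.4756 -0.3415  0.0299] [0.3571 0.3558 0.4229] 13.75
```

The force is 5.4 N, above the 3.3 N for fully in, and the arm is stopped, so the button is at its end. I hold one more second, then withdraw, lift and shift back.

drive_tool([
  {"dx": 0, "dy": 0, "dz": 0, "wx": 0, "wy": 0, "wz": 0, "claw": 0.01},
  {"dx": 0, "dy": 0, "dz": 0, "wx": 0, "wy": 0, "wz": 0, "claw": 0.01},
  {"dx": 0, "dy": 0, "dz": 0, "wx": 0, "wy": 0, "wz": 0, "claw": 0.01},
  {"dx": 0, "dy": 0, "dz": 0, "wx": 0, "wy": 0, "wz": 0, "claw": 0.01},
  {"dx": 0, "dy": 0, "dz": 0, "wx": 0, "wy": 0, "wz": 0, "claw": 0.01},
  {"dx": 0, "dy": 0, "dz": 0, "wx": 0, "wy": 0, "wz": 0, "claw": 0.01},
  {"dx": -0.01, "dy": 0, "dz": 0, "wx": 0, "wy": 0, "wz": 0, "claw": 0.01},
  {"dx": -0.035, "dy": 0, "dz": 0, "wx": 0, "wy": 0, "wz": 0, "claw": 0.01},
  {"dx": -0.034, "dy": 0, "dz": 0, "wx": 0, "wy": 0, "wz": 0, "claw": 0.01},
  {"dx": 0, "dy": 0, "dz": -0.04, "wx": 0, "wy": 0, "wz": 0, "claw": 0.01},
  {"dx": 0, "dy": -0.044, "dz": -0.02, "wx": 0, "wy": 0, "wz": 0, "claw": 0.01},
  {"dx": 0, "dy": 0, "dz": 0, "wx": 0, "wy": 0, "wz": 0, "claw": 0.01},
])

```text
t: 15.25
eef_pos: [0.4018, -0.2921, 0.092]
tool_rot: [-0.0, 1.0, -0.017, 0.002]
contact_force: [-0.5, 0.5, -1.3]
gripper_width: 0.235
grasp_force: 59.0
```

drive_tool([
  {"dx": 0, "dy": 0, "dz": 0, "wx": 0, "wy": 0, "wz": -9.42, "claw": 0.01},
  {"dx": 0, "dy": 0, "dz": 0, "wx": 0, "wy": 0, "wz": -9.42, "claw": 0.01},
  {"dx": 0, "dy": 0, "dz": 0, "wx": 0, "wy": 0, "wz": -9.42, "claw": 0.01},
  {"dx": 0, "dy": 0, "dz": 0, "wx": 0, "wy": 0, "wz": -9.42, "claw": 0.01},
  {"dx": 0, "dy": 0, "dz": 0, "wx": 0, "wy": 0, "wz": -9.42, "claw": 0.01},
  {"dx": 0, "dy": 0, "dz": 0, "wx": 0, "wy": 0, "wz": -9.42, "claw": 0.01},
  {"dx": 0, "dy": 0, "dz": 0, "wx": 0, "wy": 0, "wz": -9.42, "claw": 0.01},
  {"dx": 0, "dy": 0, "dz": 0, "wx": 0, "wy": 0, "wz": -9.42, "claw": 0.01},
  {"dx": 0, "dy": 0, "dz": 0, "wx": 0, "wy": 0, "wz": -9.42, "claw": 0.01},
  {"dx": 0, "dy": 0, "dz": 0, "wx": 0, "wy": 0, "wz": -9.42, "claw": 0.01},
  {"dx": 0, "dy": 0, "dz": 0.045, "wx": 0, "wy": 0, "wz": 0, "claw": 0.01},
  {"dx": 0, "dy": 0, "dz": 0.025, "wx": 0, "wy": 0, "wz": 0, "claw": 0.01},
  {"dx": 0, "dy": 0, "dz": 0, "wx": 0, "wy": 0, "wz": 0, "claw": 0.01},
  {"dx": 0, "dy": 0, "dz": 0, "wx": 0, "wy": 0, "wz": 0, "claw": 0.01},
])

```text
t: 17.0
eef_pos: [0.4004, -0.2952, 0.021]
tool_rot: [0.001, 0.695, 0.719, 0.0]
contact_force: [-0.5, 0.3, -0.7]
gripper_width: 0.235
grasp_force: 59.0
```

drive_tool([
  {"dx": 0, "dy": 0, "dz": 0.01, "wx": 0, "wy": 0, "wz": 0, "claw": 0.01},
  {"dx": 0, "dy": 0, "dz": 0.004, "wx": 0, "wy": 0, "wz": 0, "claw": 0.01},
  {"dx": 0, "dy": 0, "dz": 0.003, "wx": 0, "wy": 0, "wz": 0, "claw": 0.01},
  {"dx": 0, "dy": 0, "dz": 0, "wx": 0, "wy": 0, "wz": 0, "claw": 0.01},
])

```text
t: 17.5
eef_pos: [0.3997, -0.2946, 0.0037]
tool_rot: [0.0, 0.695, 0.719, -0.0]
contact_force: [-0.8, 0.9, 4.2]
gripper_width: 0.236
grasp_force: 59.6
```

drive_tool([
  {"dx": 0, "dy": 0, "dz": 0, "wx": 0, "wy": 0, "wz": 0, "claw": 0.035},
  {"dx": 0, "dy": 0, "dz": 0, "wx": 0, "wy": 0, "wz": 0, "claw": 0.05},
  {"dx": 0, "dy": 0, "dz": 0, "wx": 0, "wy": 0, "wz": 0, "claw": 0.05},
  {"dx": 0, "dy": 0, "dz": 0, "wx": 0, "wy": 0, "wz": 0, "claw": 0.05},
  {"dx": 0, "dy": 0, "dz": -0.03, "wx": 0, "wy": 0, "wz": 0, "claw": 0.05},
  {"dx": 0, "dy": 0, "dz": -0.06, "wx": 0, "wy": 0, "wz": 0, "claw": 0.05},
  {"dx": 0, "dy": 0, "dz": -0.06, "wx": 0, "wy": 0, "wz": 0, "claw": 0.05},
  {"dx": 0, "dy": 0, "dz": -0.05, "wx": 0, "wy": 0, "wz": 0, "claw": 0.05},
  {"dx": 0, "dy": 0, "dz": 0, "wx": 0, "wy": 0, "wz": 0, "claw": 0.05},
])

```text
t: 18.62
eef_pos: [0.4019, -0.296, 0.2074]
tool_rot: [0.004, 0.695, 0.719, 0.001]
contact_force: [-0.1, -0.1, -1.4]
gripper_width: 0.583
grasp_force: 0.0
```

```bash
python3 - <<'E'
from meas import *
s=shot('wrist');driver(s);o=get_obs();print(o['t'],o['eef_pos'],o['tool_rot'])
t=shot('top');W=cloud(t)
for n,(u0,v0,u1,v1) in dict(dogB=(165,205,202,246)).items():
    w=W[v0:v1,u0:u1]
    for lo,hi in((.04,.06),(.010,.022)):
        m=(w[...,2]>lo)&(w[...,2]<hi);P=w[m];print(n,len(P),np.median(P[:,2]),cv2.minAreaRect((P[:,:2]*1000).astype(np.float32)))
E
```

```text
handle ((399.48663330078125, -305.739501953125), (15.8999605178833, 90.20968627929688), 2.1017775535583496) z max [0.0215 0.0229] centroid px [270.6197 189.5526]
18.675 [ 0.4005 -0.2952  0.205 ] [0.0021 0.6949 0.7191 0.0003]
dogB 152 0.047503438186316915 ((436.8470458984375, 49.85801696777344), (19.227834701538086, 37.85579299926758), 88.66546630859375)
dogB 177 0.015473140669101548 ((437.3724670410156, 49.80242919921875), (35.009010314941406, 56.47114181518555), 88.89401245117188)
```

The driver lies flat, with its handle top at z 0.023 and its centre at (0.3995, -0.306). dog_long is at (0.437, 0.050), top z 0.0475, yaw about -1.2°, and its sizes fit. I turn and go above it.

drive_tool([
  {"dx": 0, "dy": 0, "dz": 0, "wx": 0, "wy": 0, "wz": 9.32, "claw": 0.06},
  {"dx": 0, "dy": 0, "dz": 0, "wx": 0, "wy": 0, "wz": 9.32, "claw": 0.06},
  {"dx": 0, "dy": 0, "dz": 0, "wx": 0, "wy": 0, "wz": 9.32, "claw": 0.06},
  {"dx": 0, "dy": 0, "dz": 0, "wx": 0, "wy": 0, "wz": 9.32, "claw": 0.06},
  {"dx": 0, "dy": 0, "dz": 0, "wx": 0, "wy": 0, "wz": 9.32, "claw": 0.06},
  {"dx": 0, "dy": 0, "dz": 0, "wx": 0, "wy": 0, "wz": 9.32, "claw": 0.06},
  {"dx": 0, "dy": 0, "dz": 0, "wx": 0, "wy": 0, "wz": 9.32, "claw": 0.06},
  {"dx": 0, "dy": 0, "dz": 0, "wx": 0, "wy": 0, "wz": 9.32, "claw": 0.06},
  {"dx": 0, "dy": 0, "dz": 0, "wx": 0, "wy": 0, "wz": 9.32, "claw": 0.06},
  {"dx": 0, "dy": 0, "dz": 0, "wx": 0, "wy": 0, "wz": 9.32, "claw": 0.06},
  {"dx": 0.005, "dy": -0.05, "dz": 0, "wx": 0, "wy": 0, "wz": 0, "claw": 0.06},
  {"dx": 0.005, "dy": -0.05, "dz": 0, "wx": 0, "wy": 0, "wz": 0, "claw": 0.06},
  {"dx": 0.005, "dy": -0.05, "dz": 0, "wx": 0, "wy": 0, "wz": 0, "claw": 0.06},
  {"dx": 0.005, "dy": -0.05, "dz": 0, "wx": 0, "wy": 0, "wz": 0, "claw": 0.06},
  {"dx": 0.005, "dy": -0.05, "dz": 0, "wx": 0, "wy": 0, "wz": 0, "claw": 0.06},
  {"dx": 0.005, "dy": -0.05, "dz": 0, "wx": 0, "wy": 0, "wz": 0, "claw": 0.06},
  {"dx": 0, "dy": -0.045, "dz": 0, "wx": 0, "wy": 0, "wz": 0, "claw": 0.06},
  {"dx": 0, "dy": 0, "dz": 0, "wx": 0, "wy": 0, "wz": 0, "claw": 0.06},
  {"dx": 0, "dy": 0, "dz": 0, "wx": 0, "wy": 0, "wz": 0, "claw": 0.06},
])

```text
t: 21.1
eef_pos: [0.436, 0.0489, 0.202]
tool_rot: [0.0, 1.0, -0.011, -0.001]
contact_force: [-0.7, -0.3, -0.1]
gripper_width: 0.701
grasp_force: 0.0
```

```bash
cat >> meas.py <<'E'
def dog(s):
    W=cloud(s);near=(abs(W[...,0]-.437)<.05)&(abs(W[...,1]-.05)<.035)
    for lo,hi in((.042,.054),(.012,.02)):
        m=(near&(W[...,2]>lo)&(W[...,2]<hi)).astype(np.uint8);m=cv2.morphologyEx(m,cv2.MORPH_OPEN,np.ones((3,3)));P=W[m>0]
        if len(P):print('dog',len(P),np.median(P[:,2]),cv2.minAreaRect((P[:,:2]*1000).astype(np.float32)))
E
python3 - <<'E'
from meas import *
s=shot('wrist','w7');o=get_obs();print(o['t'],o['eef_pos'],o['tool_rot'])
dog(s)
E
```

```text
21.15 [0.4362 0.0484 0.2022] [ 0.0004  0.9999 -0.0113 -0.0011]
dog 861 0.047587975781345104 ((436.04071044921875, 52.65776824951172), (19.192790985107422, 40.31159210205078), 89.0071029663086)
dog 1009 0.01550642990098866 ((436.172119140625, 52.30855178833008), (35.968814849853516, 59.91487503051758), 89.0111312866211)
```

View pics/w7.png

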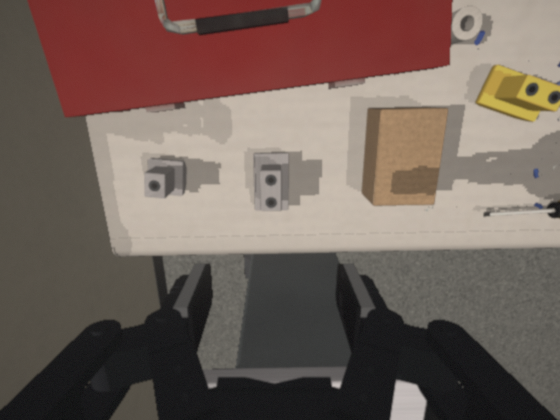

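The picture shows dog_long, two screws, at (271,183), clear of the carton at (405,155) and of dog_short at (165,178). Neck 40x19 and foot 60x36 confirm it. Its position is (0.4361, 0.0525), yaw -1.0°. I descend, leaving the tips just above the foot, and grip.

drive_tool([
  {"dx": 0, "dy": -0.004, "dz": 0.05, "wx": 0, "wy": 0, "wz": 0, "claw": 0.06},
  {"dx": 0, "dy": 0, "dz": 0.05, "wx": 0, "wy": 0, "wz": 0, "claw": 0.06},
  {"dx": 0, "dy": 0, "dz": 0.05, "wx": 0, "wy": 0, "wz": 0, "claw": 0.06},
  {"dx": 0, "dy": 0, "dz": 0.02, "wx": 0, "wy": 0, "wz": 0, "claw": 0.06},
  {"dx": 0, "dy": 0, "dz": 0.01, "wx": 0, "wy": 0, "wz": 0, "claw": 0.06},
  {"dx": 0, "dy": 0, "dz": 0, "wx": 0, "wy": 0, "wz": 0, "claw": 0.06},
  {"dx": 0, "dy": 0, "dz": 0, "wx": 0, "wy": 0, "wz": 0, "claw": 0.06},
])

```text
t: 22.02
eef_pos: [0.4378, 0.0535, 0.0241]
tool_rot: [-0.0, 1.0, -0.011, 0.001]
contact_force: [-1.1, 0.5, -0.0]
gripper_width: 0.704
grasp_force: 0.0
```

```bash
python3 - <<'E'
from meas import *
s=shot('wrist');o=get_obs();print(o['t'],o['eef_pos'],o['tool_rot'],o['contact_force'])
dog(s)
E
```

```text
22.075 [0.4379 0.0536 0.0242] [-0.0001  0.9999 -0.0108  0.001 ] [ 0.4279  0.0403 -0.2535]
dog 4801 0.04767575046367044 ((436.0108947753906, 49.93244552612305), (41.046974182128906, 69.75216674804688), 0.6949706077575684)
dog 3513 0.015635488339135445 ((435.90484619140625, 52.12190246582031), (36.11088562011719, 60.70468521118164), 89.18081665039062)
```

drive_tool([
  {"dx": -0.002, "dy": 0.001, "dz": 0.003, "wx": 0, "wy": 0, "wz": 0, "claw": 0.06},
  {"dx": 0, "dy": 0, "dz": 0, "wx": 0, "wy": 0, "wz": 0, "claw": 0.06},
  {"dx": 0, "dy": 0, "dz": 0, "wx": 0, "wy": 0, "wz": 0, "claw": 0.01},
  {"dx": 0, "dy": 0, "dz": 0, "wx": 0, "wy": 0, "wz": 0, "claw": 0.01},
  {"dx": 0, "dy": 0, "dz": 0, "wx": 0, "wy": 0, "wz": 0, "claw": 0.01},
  {"dx": 0, "dy": 0, "dz": 0, "wx": 0, "wy": 0, "wz": 0, "claw": 0.01},
  {"dx": 0, "dy": 0, "dz": 0, "wx": 0, "wy": 0, "wz": 0, "claw": 0.01},
  {"dx": 0, "dy": 0, "dz": 0, "wx": 0, "wy": 0, "wz": 0, "claw": 0.01},
], newtons=80)

```text
t: 23.08
eef_pos: [0.4352, 0.0528, 0.0206]
tool_rot: [0.0, 1.0, -0.011, 0.0]
contact_force: [-0.8, 0.0, 4.7]
gripper_width: 0.221
grasp_force: 78.5
```

Gripped at 78 N. I lift to 0.20 and carry it over to the station.

drive_tool([
  {"dx": 0, "dy": 0, "dz": -0.02, "wx": 0, "wy": 0, "wz": 0, "claw": 0.01},
  {"dx": 0, "dy": 0, "dz": -0.04, "wx": 0, "wy": 0, "wz": 0, "claw": 0.01},
  {"dx": 0, "dy": 0, "dz": -0.04, "wx": 0, "wy": 0, "wz": 0, "claw": 0.01},
  {"dx": 0, "dy": 0, "dz": -0.04, "wx": 0, "wy": 0, "wz": 0, "claw": 0.01},
  {"dx": 0, "dy": 0, "dz": -0.04, "wx": 0, "wy": 0, "wz": 0, "claw": 0.01},
  {"dx": 0.019, "dy": 0.044, "dz": 0, "wx": 0, "wy": 0, "wz": 0, "claw": 0.01},
  {"dx": 0.019, "dy": 0.044, "dz": 0, "wx": 0, "wy": 0, "wz": 0, "claw": 0.01},
  {"dx": 0.019, "dy": 0.044, "dz": 0, "wx": 0, "wy": 0, "wz": 0, "claw": 0.01},
  {"dx": 0.019, "dy": 0.044, "dz": 0, "wx": 0, "wy": 0, "wz": 0, "claw": 0.01},
  {"dx": 0.019, "dy": 0.044, "dz": 0, "wx": 0, "wy": 0, "wz": 0, "claw": 0.01},
  {"dx": 0.019, "dy": 0.044, "dz": 0, "wx": 0, "wy": 0, "wz": 0, "claw": 0.01},
  {"dx": 0.019, "dy": 0.044, "dz": 0, "wx": 0, "wy": 0, "wz": 0, "claw": 0.01},
  {"dx": 0.019, "dy": 0.044, "dz": 0, "wx": 0, "wy": 0, "wz": 0, "claw": 0.01},
  {"dx": 0.019, "dy": 0.044, "dz": 0, "wx": 0, "wy": 0, "wz": 1.0, "claw": 0.01},
  {"dx": 0, "dy": 0, "dz": 0, "wx": 0, "wy": 0, "wz": 0, "claw": 0.01},
  {"dx": 0, "dy": 0, "dz": 0, "wx": 0, "wy": 0, "wz": 0, "claw": 0.01},
])

```text
t: 25.08
eef_pos: [0.5969, -0.3458, 0.1989]
tool_rot: [-0.001, 1.0, -0.019, -0.001]
contact_force: [-0.6, 0.5, -3.1]
gripper_width: 0.223
grasp_force: 78.8
```

```bash
cat >> meas.py <<'E'
def held(s,o):
    # dog in the hand: neck top (z about TCP+.027), foot top (about TCP-.005)
    R=quat(o['tool_rot']);W=cloud(s);T=(W-o['eef_pos'])@R
    for lo,hi in((-.034,-.020),(-.002,.012)):
        m=(T[...,2]>lo)&(T[...,2]<hi)&(abs(T[...,0])<.04)&(abs(T[...,1])<(.0095 if lo<-.01 else .022))
        m=cv2.morphologyEx(m.astype(np.uint8),cv2.MORPH_OPEN,np.ones((3,3)))
        P=T[m>0]
        if len(P)<20: print('few',len(P));continue
        print('held T',len(P),'z',np.percentile(P[:,2],[5,50,95]),'x',np.percentile(P[:,0],[1,99]),'y',np.percentile(P[:,1],[1,99]),cv2.minAreaRect((P[:,:2]*1000).astype(np.float32)))
        A=np.c_[P[:,:2],np.ones(len(P))];print('plane slope',np.linalg.lstsq(A,P[:,2],rcond=None)[0])
E
python3 - <<'E'
from meas import *
s=shot('wrist','w8');o=get_obs();print(o['t'],o['eef_pos'],o['tool_rot'],o['grasp_force'])
station_pose(s);held(s,o)
t=shot('side','s8');t2=shot('top');station_pose(t2)
E
```

```text
25.125 [ 0.5972 -0.3451  0.1993] [-0.0009  0.9998 -0.0187 -0.0008] 78.83542656898499
cheek n 505 zmed 0.08457121211975438 ((615.3021850585938, -319.3480224609375), (8.222759246826172, 41.48617935180664), 87.45967864990234) pix [236 157  11  51]
cheek n 516 zmed 0.08448673467861517 ((612.7247314453125, -373.3025817871094), (8.083294868469238, 42.65024948120117), 87.58241271972656) pix [302 157  12  52]
face n 1318 zmed 0.06964747428600873 ((602.3167114257812, -346.3779296875), (37.71315002441406, 27.160276412963867), 86.7530746459961) pix [253 177  44  31]
held T 4064 z [-0.0276 -0.0266 -0.0242] x [-0.0188  0.0205] y [-0.0091  0.0093] ((0.4508171081542969, 0.010410308837890625), (18.951759338378906, 41.25672912597656), 89.93863677978516)
plane slope [ 0.0307  0.0176 -0.0265]
held T 2705 z [0.0023 0.0054 0.0088] x [0.0069 0.0306] y [-0.0172  0.0181] ((18.06989860534668, 0.380218505859375), (25.406095504760742, 36.117919921875), 0.44942253828048706)
plane slope [0.0801 0.0016 0.0037]
face n 170 zmed 0.06931071647620829 ((598.736572265625, -346.522705078125), (36.036861419677734, 38.22425079345703), 88.53697204589844) pix [338 147  16  17]
```

View pics/w8.png

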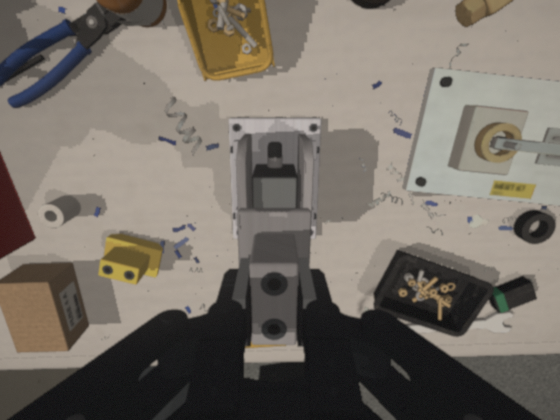

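The picture shows the dog at (273,300) in line with the sensor face at (275,190) and the cheeks at (241,180) and (308,180). I lower to 14 mm above the cheeks and check again.

drive_tool([
  {"dx": -0.001, "dy": 0.0005, "dz": 0.04, "wx": 0, "wy": 0, "wz": 0, "claw": 0.01},
  {"dx": 0, "dy": 0, "dz": 0.03, "wx": 0, "wy": 0, "wz": 0, "claw": 0.01},
  {"dx": 0, "dy": 0, "dz": 0.008, "wx": 0, "wy": 0, "wz": 0, "claw": 0.01},
  {"dx": 0, "dy": 0, "dz": 0, "wx": 0, "wy": 0, "wz": 0, "claw": 0.01},
  {"dx": 0, "dy": 0, "dz": 0, "wx": 0, "wy": 0, "wz": 0, "claw": 0.01},
])

```text
t: 25.85
eef_pos: [0.5977, -0.3476, 0.1241]
tool_rot: [0.001, 1.0, -0.019, 0.001]
contact_force: [-0.4, -0.5, -3.4]
gripper_width: 0.215
grasp_force: 78.9
```

```bash
cat > c.py <<'E'
from meas import *
s=shot('wrist');o=get_obs();print(o['t'],o['eef_pos'],o['tool_rot'],o['grasp_force'],o['contact_force'])
station_pose(s)
R=quat(o['tool_rot']);W=cloud(s);T=(W-o['eef_pos'])@R
m=(abs(T[...,2]+.0266)<.004)&(abs(T[...,0])<.024)&(abs(T[...,1])<.009);P=W[m]
for i in range(4):
    a=np.linalg.lstsq(np.c_[P[:,:2],np.ones(len(P))],P[:,2],rcond=None)[0];r=P[:,2]-np.c_[P[:,:2],np.ones(len(P))]@a;P=P[abs(r)<2*r.std()+1e-4]
print('neck top world slope',a[:2],'z',np.median(P[:,2]),len(P),cv2.minAreaRect((W[m][:,:2]*1000).astype(np.float32)))
# front end face of foot / foot top far part
m=(T[...,2]>.002)&(T[...,2]<.022)&(abs(T[...,1])<.024)&(T[...,0]>.02)&(T[...,0]<.045);P=W[m]
if len(P):print('foot: x max',np.percentile(P[:,0],99),'y',np.percentile(P[:,1],[1,99]),'z',np.percentile(P[:,2],[1,50,99]))
t=shot('side');V=cloud(t);m=(abs(V[...,0]-.597)<.04)&(V[...,1]<-.355)&(V[...,1]>-.37)&(V[...,2]>.085)&(V[...,2]<.13)
m=cv2.morphologyEx(m.astype(np.uint8),cv2.MORPH_OPEN,np.ones((2,2)));k=np.argwhere(m>0);P=V[m>0]
for u in np.unique(k[:,1])[::4]:
    q=P[k[:,1]==u];print(u,'x',q[:,0].mean().round(4),'z',q[:,2].min().round(4),q[:,2].max().round(4),'y',np.median(q[:,1]).round(4))
cv2.imwrite('pics/side_c.png',cv2.resize(t['im'][150:300,240:400],(800,750)[:2])[:600,:,::-1])
E
python3 c.py
```

```text
25.9 [ 0.5976 -0.3476  0.1241] [ 0.0006  0.9998 -0.0193  0.0013] 78.85921239852905 [ 1.1116  0.2335 -2.8943]
cheek n 1213 zmed 0.08447784496909341 ((607.1788330078125, -319.20635986328125), (8.30244255065918, 58.45643615722656), 87.52910614013672) pix [218 180  18  92]
cheek n 1092 zmed 0.08457838262755171 ((606.5205078125, -373.2436828613281), (8.108575820922852, 55.571041107177734), 88.24429321289062) pix [309 180  16  88]
neck top world slope [0.0014 0.0019] z 0.1511156554544869 3429 ((598.1725463867188, -347.5769958496094), (17.98293113708496, 41.05153274536133), 87.82080841064453)
foot: x max 0.6289117327147461 y [-0.3658 -0.3308] z [0.1116 0.119  0.1217]
310 x 0.5717 z 0.1117 0.1175 y -0.3641
314 x 0.5806 z 0.0799 0.1169 y -0.3627
318 x 0.5886 z 0.0804 0.1281 y -0.3633
322 x 0.5971 z 0.0804 0.1211 y -0.3638
326 x 0.605 z 0.103 0.1268 y -0.3651
330 x 0.6137 z 0.0794 0.1262 y -0.3629
334 x 0.6223 z 0.0816 0.1199 y -0.3641
338 x 0.6543 z -0.0022 0.0013 y -0.1266
```

The dog is level and square, but centred 1.6 mm too far along and 1.8 mm off across. I correct this, then measure again.

drive_tool([
  {"dx": -0.0016, "dy": -0.0018, "dz": 0.006, "wx": 0, "wy": 0, "wz": 0, "claw": 0.01},
  {"dx": 0, "dy": 0, "dz": 0, "wx": 0, "wy": 0, "wz": 0, "claw": 0.01},
  {"dx": 0, "dy": 0, "dz": 0, "wx": 0, "wy": 0, "wz": 0, "claw": 0.01},
  {"dx": 0, "dy": 0, "dz": 0, "wx": 0, "wy": 0, "wz": 0, "claw": 0.01},
])

```text
t: 26.45
eef_pos: [0.5951, -0.3455, 0.1164]
tool_rot: [0.0, 1.0, -0.019, 0.0]
contact_force: [1.6, -0.1, -3.6]
gripper_width: 0.219
grasp_force: 78.9
```

```bash
python3 c.py | head -6
```

```text
26.5 [ 0.5951 -0.3455  0.1164] [ 0.0001  0.9998 -0.0194  0.0001] 78.8584291934967 [-0.5562 -0.7106 -2.9688]
cheek n 1291 zmed 0.084520667691243 ((605.3547973632812, -373.0911865234375), (8.388278007507324, 57.20584487915039), 87.5059585571289) pix [313 179  18  94]
cheek n 1273 zmed 0.08451840623704865 ((608.0904541015625, -319.19073486328125), (8.269608497619629, 55.20068359375), 87.59949493408203) pix [219 180  18  91]
neck top world slope [0.0001 0.0031] z 0.14341743966571635 3406 ((595.6841430664062, -345.48193359375), (17.990320205688477, 41.87386703491211), 87.77181243896484)
foot: x max 0.6263358789324505 y [-0.3638 -0.3286] z [0.1038 0.1112 0.1136]
309 x 0.5701 z 0.1018 0.1113 y -0.3612
```

The dog is at (0.5957, -0.3455) against a target of (0.5966, -0.3457), with its underside at 0.0954. I lower 18.5 mm gently.

drive_tool([
  {"dx": 0.0008, "dy": 0, "dz": 0.005, "wx": 0, "wy": 0, "wz": 0, "claw": 0.01},
  {"dx": 0, "dy": 0, "dz": 0.004, "wx": 0, "wy": 0, "wz": 0, "claw": 0.01},
  {"dx": 0, "dy": 0, "dz": 0.004, "wx": 0, "wy": 0, "wz": 0, "claw": 0.01},
  {"dx": 0, "dy": 0, "dz": 0.003, "wx": 0, "wy": 0, "wz": 0, "claw": 0.01},
  {"dx": 0, "dy": 0, "dz": 0.002, "wx": 0, "wy": 0, "wz": 0, "claw": 0.01},
  {"dx": 0, "dy": 0, "dz": 0, "wx": 0, "wy": 0, "wz": 0, "claw": 0.01},
  {"dx": 0, "dy": 0, "dz": 0, "wx": 0, "wy": 0, "wz": 0, "claw": 0.01},
  {"dx": 0, "dy": 0, "dz": 0, "wx": 0, "wy": 0, "wz": 0, "claw": 0.01},
  {"dx": 0, "dy": 0, "dz": 0, "wx": 0, "wy": 0, "wz": 0, "claw": 0.01},
])

```text
t: 27.68
eef_pos: [0.5959, -0.3454, 0.0985]
tool_rot: [0.0, 1.0, -0.019, 0.0]
contact_force: [0.3, 0.3, -3.2]
gripper_width: 0.215
grasp_force: 78.9
```

```bash
python3 c.py | head -6; python3 -c "
from meas import *
t=shot('top');driver(t)
s=shot('side');W=cloud(s)
print('t',get_obs()['t'])"; sleep 0; python3 f.py
```

```text
27.725 [ 0.5959 -0.3455  0.0984] [ 0.      0.9998 -0.0194  0.0001] 78.8591194152832 [-0.2578  0.2821 -3.1549]
cheek n 1320 zmed 0.08454113001752822 ((610.63525390625, -319.319091796875), (8.245976448059082, 50.932838439941406), 87.57563018798828) pix [214 189  19  92]
cheek n 1399 zmed 0.08454699271978852 ((606.5100708007812, -373.0875549316406), (8.212786674499512, 55.64130401611328), 87.62010192871094) pix [317 188  20 100]
face n 183 zmed 0.0703523379752729 ((644.7036743164062, -321.16082763671875), (9.105191230773926, 6.004655361175537), 70.65592956542969) pix [217 161  16  14]
face n 200 zmed 0.07042730658659166 ((641.2076416015625, -374.43060302734375), (7.9597625732421875, 8.32168960571289), 88.96764373779297) pix [317 161  17  16]
neck top world slope [-0.0011  0.0003] z 0.12547162875492993 3423 ((596.497802734375, -345.4726867675781), (17.997936248779297, 41.33196258544922), 87.77877807617188)
handle ((406.7729797363281, -260.8862609863281), (80.2716064453125, 30.932737350463867), 73.83169555664062) z max [0.0206 0.0247] centroid px [317.2113 239.3028]
t 27.875
[-0.0353 -0.4651 -3.4453  0.5958 -0.3454  0.0983] [0.3264 0.4194 0.4298] 28.175
```

The dog hangs 7.5 mm above the face, centred within 0.5 mm, level and square. The force reading is just its weight. Handing in.

```bash
python3 -c "
from station import *
print(hand_in())"
```

```text
the job is handed in; nothing more can be done
None
```

I handed the job in at about 28 s (the result was not reported): the teach button was held fully in for over a second, the screwdriver was laid flat on the bench, and the longer dog is held still about 7.5 mm above the sensing face, centred, square and level by my measurements.

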